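Swing the keeper to mark 5 and lift the ferrite core with spring tongs

TASK

Turn the knurled sleeve of the holding block to mark 5, which swings its keeper plate off the small ferrite core, and let go of the sleeve. Then pick up the spring tongs, close their jaws on the core and lift it at least 5 cm off its pedestal, without ever touching the core with the gripper's own fingers and without knocking the tape, jar or solder spool about. Finish while still holding: the core stays clamped in the jaws of the squeezed tongs, up in the air and still, with the sleeve left at mark 5.

Things in the scene. Friction and masses are not known exactly. Their poses are not given: they have to be found in the camera images.
- block: The holding block, fixed: a dark steel base plate 10 mm thick with a round sleeve and a small aluminium pedestal on it. Origin: on the sleeve's axis, at the worktop (z = 0). Its x axis is level and points from the pedestal to the sleeve (away from the robot at yaw 0), z up. The plate spans x -102..+43 mm, y -71..+47 mm.
- pedestal (a point): Centre of the pedestal's top, 20 mm above the worktop, 65 mm to the block's -x from the sleeve's axis; same axes as the block. The pedestal is 46 mm along x and 22 mm wide along y; small lips at its two x ends rise to 23 mm above the worktop.
- mark5 (a point): The white line of mark 5 on the plate, 36 mm from the sleeve's axis. The scale has 7 such lines round the sleeve: mark 0 towards the pedestal (block -x), marks 1 to 6 following counter-clockwise seen from above (by way of block -y), 0.28 rad apart; mark n carries n white pips.
- sleeve (a joint): Turn of the sleeve, rad: 0.28 n when the keeper arm points at mark n (mark 5 = 1.40), end stops -0.08 and 1.76. Grows counter-clockwise seen from above. Spring detents hold it at each mark: some 0.1 N m to pass one; let go, it settles in the nearest. Starts at mark 0 or 1 (or between, settling), the keeper plate 1.7 mm over the core.
- sleeve_grip (a point): Point on the sleeve's vertical axis, 68 mm above the worktop, where it is gripped: knurled aluminium cylinder, 40 mm in diameter, from 48 to 84.5 mm above the worktop. Below it a collar 52 mm and a skirt 58 mm in diameter. Turns with the sleeve: its x axis points away from the keeper arm.
- keeper (a point): Centre of the steel keeper plate that the sleeve carries on an arm: 64 mm from the sleeve's axis, 28 mm radially by 36 mm across, from 40.7 to 46.7 mm above the worktop.
- core: The ferrite core: black block 21 x 33 x 19 mm (x, y, z), 45 g, standing on the pedestal with its length along the block's x axis (its own y axis along the block's x, within a few degrees). Origin: centre of its underside. The jaws go on its two long sides, 21 mm apart.
- tongs: Spring tongs of bare steel strip, 0.09 kg, balanced near the grip pads, lying on their side on the worktop, 22 mm high all along. Origin: rear end, midway between the arms' hinges, at the underside; x points along the tongs to the jaws, y across from arm to arm, z up. A round bow reaches 15 mm behind the origin, the jaws end at x = 197 mm. Width over all at the jaws when free: about 58 mm.
- tongs_grip (a point): Midway between the black rubber grip pads (44 mm long) outside on the arms: 90 mm ahead of the tongs' origin, 11 mm above their underside; axes of the tongs. Width over the pads: about 47 mm free, 34 mm with the jaws closed on the core, 25 mm with the jaws met. Squeezed here the arms close evenly (6 N to start, 10 N fully) and spring open again as the fingers open.
- tongs_jaws (a point): Midway between the two jaws: 182 mm ahead of the tongs' origin (92 mm ahead of tongs_grip), 11 mm above their underside. The jaws are 30 mm long and 15 mm high (3.5 to 18.5 mm above the underside), flat, and stand about 49 mm apart inside when free.
- tongs_left: The tongs' arm on the +y side with its jaw, hinged to the bow at the rear. Origin: on its hinge, at the underside, 13.5 mm to +y of the tongs' origin; its x axis is parallel to the tongs' while they are free, and turns by 0.075 rad when the jaws are closed on the core.
- tongs_right: The other arm, mirror image, hinge 13.5 mm to -y of the tongs' origin.
- tape: Bystander: roll of blue tape, 55 mm across, 18 mm high, lying flat. Origin under its centre.
- jar: Bystander: white screw-top jar, 45 mm across, 50 mm high. Origin under its centre.
- spool: Bystander: solder spool, 56 mm across, 34 mm high. Origin under its centre.

How it is judged:
On the way, in this order (a step that is already met when the one before it is completed fails the run):
1. the sleeve is at mark 5 and let go, the core still on its pedestal (value of joint sleeve between 1.3 and 1.5 rad and contact force between block and the fingers below 0.1 N and distance of core from where it was at the start of the episode below 0.012 m), for 0.2 s.
2. the tongs are gripped and lifted off the worktop, the core still on its pedestal (contact force between tongs and the fingers above 1 N and height (world z) of tongs_grip above 0.021 m and distance of core from where it was at the start of the episode below 0.012 m), for 0.2 s.
At the end, for the whole second after the job is handed in: Sleeve at mark 5 (1.40 +- 0.10 rad) and untouched; core 45 mm or more above its pedestal, within 40 mm of tongs_jaws, pressed over 0.8 N by each jaw, under 0.03 m/s; gripper squeezes the tongs over 2 N, tongs_grip over 45 mm above the worktop; core and tongs off the block (value of joint sleeve between 1.3 and 1.5 rad and height (world z) of core above 0.065 m and distance between core and tongs_jaws below 0.04 m and contact force between each of tongs_left, tongs_right and core above 0.8 N and contact force between tongs and the fingers above 2 N and contact force between each of core, tongs and block below 0.05 N and height (world z) of tongs_grip above 0.045 m and linear speed of core below 0.03 m/s and contact force between block and the arm below 0.2 N); the arm keeps its last pose, push and grip.
It fails at once if the gripper's fingers touch the core (contact force between core and the fingers above 0.3 N).
It fails at once if the tape is pushed more than 3 cm (distance of tape from where it was at the start of the episode above 0.03 m).
It fails at once if the jar is pushed more than 3 cm (distance of jar from where it was at the start of the episode above 0.03 m).
It fails at once if the spool is pushed more than 3 cm (distance of spool from where it was at the start of the episode above 0.03 m).
It also fails if it takes over 48 s, if anything falls off the work surface, if the arm or the gripper's body presses on something with over 40 N, if the wrist force passes 120 N, or if a joint passes its speed limit or range.

ROBOT

A 7-joint arm with a two-finger parallel gripper is mounted at the origin on the work surface; the furniture and walls round the work are solid. World frame = base frame: x ahead of the robot, y to its left, z up, the work surface at z = 0. Lengths are in m, angles in rad, forces in N, time in s.
With the tool pointing down it reaches from about 0.4 to 0.875 m from the base axis. Payload 19.3 kg.
Tool frame: the origin (TCP) lies midway between the tips of the shut fingers; the grasp point (between the pads) lies bot.pinch_z behind it (bot.pinch_z is the distance from the TCP to the grasp point, in m); z points along the fingers, y is the line along which they close (so a half turn about z gives the same grasp; the last joint's range is limited). The gripper opens to 85 mm and grips with 20 to 120 N. Pads are 22 mm wide; open, the fingers measure 114 mm over their backs; the gripper's body (76 mm by 85 mm) begins 54 mm behind the grasp point. The pads swing forward as they close: fully open they stand 13 mm farther back than shut.
Start: joints at [1.125, 0.521, -0.036, 1.599, 0.021, 1.021, -0.113], TCP at [0.229, -0.581, 0.231] pointing down, gripper open.
Joint ranges: [-2.91, 2.91], [-0.3, 2.13], [-1.5, 1.42], [0.17, 2.43], [-1.26, 4.41], [0.16, 1.93], [-2.52, 2.52]. Speed limits (rad/s): [1.89, 1.89, 2.39, 2.39, 3.01, 3.01, 3.01].

INTERFACE

Orientations are given as [roll, pitch, yaw] about the fixed x, y, z axes, in that order (R = Rz(yaw) Ry(pitch) Rx(roll)).
In Python, from workcell import readout, grab_frame, camera_info, workorder, bot gives the robot as it stands. The module is installed in compiled form; this text tells all that it offers.
- The arm moves only by the tool drive_tool, never from a script. Its argument "targets" is a list of rows, each an object of numbers: "dx", "dy", "dz": the shift along the tool's x, y, z as a fraction of full scale; "yaw": the turn about the tool's z as a fraction of full scale; "fingers": the closure, from 0 (fully open) to 1 (shut). In form: [{"dx": .., "dy": .., "dz": .., "yaw": .., "fingers": ..}, ...]. A call has 1 to 20 rows; each row shifts and turns the commanded pose from where the row before left it, along the tool's axes as they then stand; what a row does not reach is not made up. Full scale, the value 1, is 0.1 m for a shift and 90 degrees for a turn. A row lasts 1/10 s, in which the tool goes at most 50 mm and 8.59 degrees, less where a joint would pass 70% of its speed; a pose out of reach is approached as far as the arm can. A call with a number of a shift or a turn outside -1 to 1 is refused whole. A call with a gripper value outside its range is refused whole. The fingers move at their own pace and stop on an object; "squeeze" is the grip in N (left out, the last holds). Time passes only in rows, so rows that do not move let the fingers close. It gives the time, the measured TCP pose, the force, the opening and the grip force at its end, in the units of the state.
- readout.observe(): the state, without advancing time (a new reading comes with each control period).
- grab_frame(name): name is "scene" or "side" or "wrist"; returns the picture (480x640x3 uint8, blue, green, red); there is no depth.
- camera_info(name): a dict with "fx", "fy", "cx", "cy" (pixels), "T" (4x4, takes a point from camera to world coordinates); the wrist camera has in their place "hand_eye" (4x4, takes a point from camera to tool coordinates, whose origin is the TCP and whose axes are the flange's). Camera axes: x right, y up, looking along -z (the intrinsics and any distortion apply to the point x, -y, -z); pixel columns grow to the right and rows downward; lengths in m; the calibration is good to about 2 mm. The wrist camera is an equidistant fisheye: a pixel r from the principal point sees the ray r / f radians off the axis. A picture is of the moment at which its call begins: read the wrist's pose just before it. camera_info takes no time and is no camera call.
- workorder.job_done(): hands the job in; it is judged then, once.
The state is a dict: "clock": time; "qpos": joint angles; "qd": joint speeds; "joint_efforts": joint torques, N m; "position": TCP position; "tool_rot": TCP orientation; "force": force on the tool from outside, world axes, zero at the start; "moment": the same for the moment, N m; "grip_width": finger opening in m; "finger_force": force on a finger pad.
Only numpy, scipy, OpenCV 4.12 (cv2) and the standard library are available. Lean on these libraries where they do the work, as an engineer would, in place of code of your own. Each camera call takes 0.05 s, during which the arm holds its last target. There are 200 camera calls.

## Working session

There is one attempt and no reset: what is moved stays moved. The work goes in short steps, Python scripts to look and compute and a tool call to move; the robot and the scene stay as the last step left them, time stands still between calls to the robot, and variables do not carry over. Pictures are saved under pics/ and viewed, at most 10 in all, crops included, and the job is handed in when it is done.

Besides the shell and the picture viewer there is one more tool, called after "Emit:" by a JSON object that holds its "api" and its "payload". drive_tool: Moves the arm, as the interface text tells. Shift numbers are shares of 0.1 m and turn numbers shares of 90 degrees, none past 1 either way. Its arguments: {"type":"object","properties":{"targets":{"type":"array","items":{"type":"object","properties":{"dx":{"type":"number","minimum":-1,"maximum":1},"dy":{"type":"number","minimum":-1,"maximum":1},"dz":{"type":"number","minimum":-1,"maximum":1},"yaw":{"type":"number","minimum":-1,"maximum":1},"fingers":{"type":"number"}}}},"squeeze":{"type":"number"}},"required":["targets"]}

```bash
mkdir -p pics
python3 - <<'E'
from workcell import readout, grab_frame, camera_info, bot
import cv2, numpy as np
np.set_printoptions(precision=4,suppress=True)
s=readout.observe(); print(s, bot.pinch_z)
for n in("scene","side","wrist"):
    print(n,camera_info(n)); cv2.imwrite(f"pics/{n}0.png",grab_frame(n))
E
```

```text
{'clock': 0.0, 'qpos': array([ 1.1248,  0.522 , -0.0363,  1.6   ,  0.0212,  1.0211, -0.1128]), 'qd': array([-0.001 , -0.0013,  0.0024, -0.0012, -0.0008,  0.0009,  0.0006]), 'joint_efforts': array([  0.0005, -92.7119,   1.9798, -36.9944,   0.0177,   0.0083,
        -0.0001]), 'position': array([ 0.2292, -0.5811,  0.2307]), 'tool_rot': array([-3.1405,  0.0001,  0.3758]), 'force': array([-0.6632,  0.2523, -0.0093]), 'moment': array([-0.0166,  0.0225,  0.0161]), 'finger_force': 0.0, 'grip_width': 0.0853304950673549} 0.0187
scene {'fx': 610.1345670703561, 'fy': 610.1345670703561, 'cx': 328.4411968042949, 'cy': 240.67131026050245, 'T': array([[ 0.3607,  0.8269, -0.4314, -0.0608],
       [-0.9327,  0.3209, -0.1646, -0.2018],
       [ 0.0023,  0.4617,  0.887 ,  1.2314],
       [ 0.    ,  0.    ,  0.    ,  1.    ]])}
side {'fx': 505.35955665578723, 'fy': 505.35955665578723, 'cx': 326.055036477923, 'cy': 243.4312693968236, 'T': array([[ 0.8898, -0.2248,  0.3971,  0.9589],
       [ 0.4563,  0.4359, -0.7758, -0.8638],
       [ 0.0013,  0.8715,  0.4904,  0.6563],
       [ 0.    ,  0.    ,  0.    ,  1.    ]])}
wrist {'fx': 371.64829954431775, 'fy': 371.64829954431775, 'cx': 315.64016594716963, 'cy': 239.59430609400476, 'hand_eye': array([[-0.0012,  0.9502,  0.3117,  0.0815],
       [ 1.    ,  0.0008,  0.0016, -0.0012],
       [ 0.0013,  0.3117, -0.9502, -0.1427],
       [ 0.    ,  0.    ,  0.    ,  1.    ]])}
```

View pics/scene0.png

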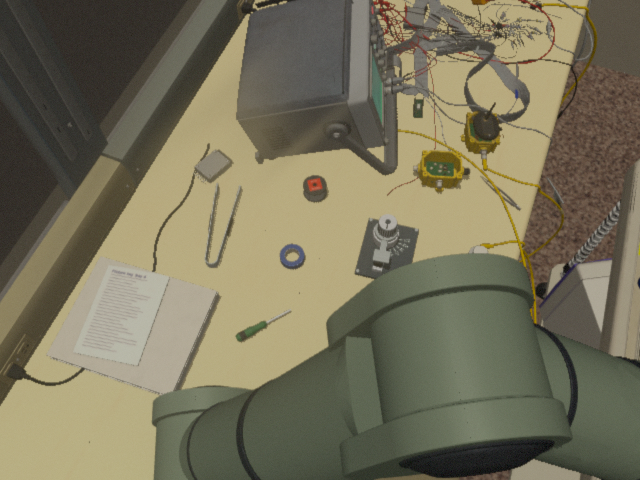

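View pics/side0.png

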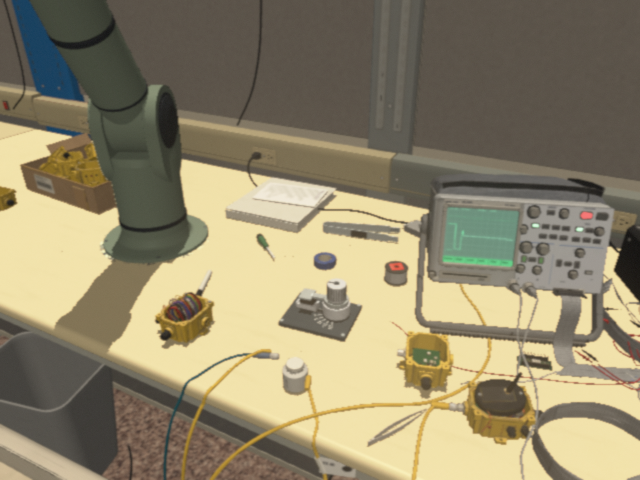

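```bash
cat > h.py <<'E'
import numpy as np, cv2
from scipy.spatial.transform import Rotation as R
from workcell import readout, grab_frame, camera_info, bot
np.set_printoptions(precision=4,suppress=True)
def ray(n,u,v,s=None):
    c=camera_info(n); a=(u-c['cx'])/c['fx']; b=(v-c['cy'])/c['fy']
    if n=='wrist':
        T=np.eye(4);T[:3,:3]=R.from_euler('xyz',s['tool_rot']).as_matrix();T[:3,3]=s['position']
        T=T@c['hand_eye']; r=np.hypot(a,b); k=np.sin(r)/max(r,1e-9); d=np.array([a*k,-b*k,-np.cos(r)])
    else: T=c['T']; d=np.array([a,-b,-1.])
    return T[:3,3],T[:3,:3]@d
def onz(n,u,v,z,s=None):
    o,d=ray(n,u,v,s); return o+d*(z-o[2])/d[2]
def proj(n,p,s=None):
    c=camera_info(n)
    if n=='wrist':
        T=np.eye(4);T[:3,:3]=R.from_euler('xyz',s['tool_rot']).as_matrix();T[:3,3]=s['position']
        T=T@c['hand_eye']
    else: T=c['T']
    q=np.linalg.inv(T)@np.r_[p,1]; x,y,z=q[0],-q[1],-q[2]
    if n=='wrist':
        h=np.hypot(x,y); t=np.arctan2(h,z); x,y,z=x/h*t,y/h*t,1
    return c['cx']+c['fx']*x/z, c['cy']+c['fy']*y/z
E
python3 - <<'E'
from h import *
a=cv2.imread('pics/scene0.png');b=cv2.imread('pics/side0.png')
A=cv2.resize(a[205:285,345:430],None,fx=4.5,fy=4.5,interpolation=2)
B=cv2.resize(a[175:275,195:250],None,fx=4.5,fy=4.5,interpolation=2)
C=cv2.resize(b[265:340,275:367],None,fx=4,fy=3,interpolation=2)
M=np.zeros((600,800,3),np.uint8);M[:A.shape[0],:A.shape[1]]=A;M[:B.shape[0],400:400+B.shape[1]]=B;M[365:365+C.shape[0],:C.shape[1]]=C
cv2.imwrite('pics/m1.png',M)
# plate mask in scene: dark greyish vs bright table
g=cv2.cvtColor(a,cv2.COLOR_BGR2HSV)
m=(g[...,2]<110).astype(np.uint8)*255; w=np.zeros_like(m);w[210:285,350:425]=255
c=max(cv2.findContours(cv2.morphologyEx(m&w,cv2.MORPH_CLOSE,np.ones((9,9))),0,2)[0],key=cv2.contourArea)
h=cv2.convexHull(c);print(cv2.approxPolyDP(h,4,True)[:,0].tolist())
for n,u,v,z in [('scene',388,220,.0845),('side',336,287,.0845),('scene',381,253,.0467),('scene',212,263,.022),('scene',218,187,.022),('scene',239,189,.022),('scene',315,186,.034),('scene',292,256,.018),('side',294,368,.05)]: print(n,u,v,onz(n,u,v,z))
E
```

```text
[[417, 231], [412, 275], [406, 284], [369, 284], [355, 273], [368, 221], [389, 220]]
scene 388 220 [ 0.5903 -0.0906  0.0845]
side 336 287 [ 0.5946 -0.1083  0.0845]
scene 381 253 [ 0.5284 -0.099   0.0467]
scene 212 263 [0.3835 0.2406 0.022 ]
scene 218 187 [0.5659 0.3147 0.022 ]
scene 239 189 [0.5786 0.2665 0.022 ]
scene 315 186 [0.6436 0.1011 0.034 ]
scene 292 256 [0.4644 0.0847 0.018 ]
side 294 368 [ 0.6166 -0.3142  0.05  ]
```

View pics/m1.png

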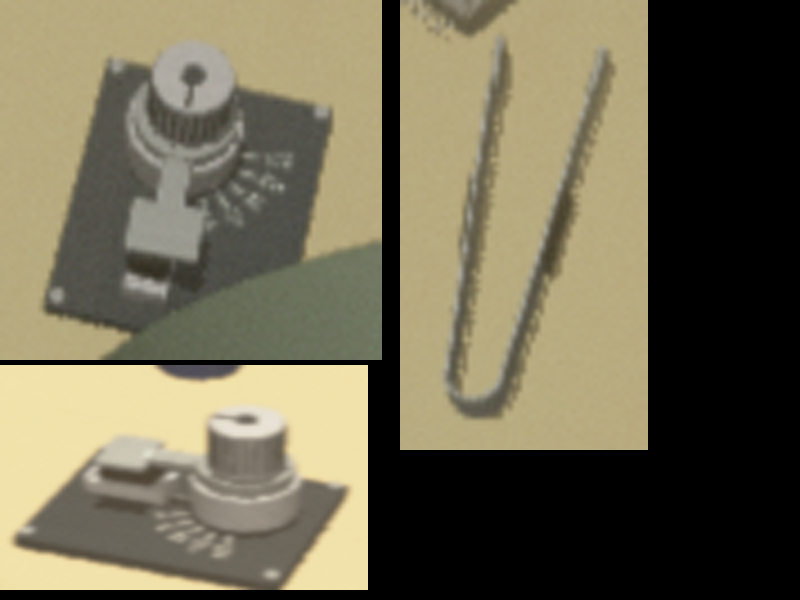

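Run:
```python
from h import *
sl=onz('scene',387.9,221.9,.0845); sl2=onz('side',336.5,283,.0845); print('sleeve',sl,sl2)
# two-view triangulation
A=[];b=[]
for n,u,v in(('scene',387.9,221.9),('side',336.5,283)):
    o,d=ray(n,u,v);d/=np.linalg.norm(d);P=np.eye(3)-np.outer(d,d);A.append(P);b.append(P@o)
print('tri',np.linalg.lstsq(np.vstack(A),np.hstack(b),rcond=None)[0])
c1,c2,c3=[onz('scene',u,v,.01) for u,v in((369.9,217.9),(418.3,228.3),(355,273.9))]
print(c1,c2,c3,np.linalg.norm(c1-c2),np.linalg.norm(c1-c3))
print('block yaw',np.arctan2(*(c1-c3)[[1,0]]),np.arctan2(*(c1-c2)[[1,0]])-np.pi/2)
f=lambda x,y:onz('scene',195+(x-400)/4.5,175+y/4.5,.022)
bow,l,r=f(474,403),f(501,38),f(603,48)
j=(l+r)/2;print('tongs',bow,l,r,np.linalg.norm(l-r),np.linalg.norm(j-bow),np.arctan2(*(j-bow)[[1,0]]))
```

```text
sleeve [ 0.5858 -0.0919  0.0845] [ 0.5892 -0.095   0.0845]
tri [ 0.5874 -0.0916  0.0818]
[ 0.6228 -0.0428  0.01  ] [ 0.637  -0.1548  0.01  ] [ 0.4775 -0.0592  0.01  ] 0.11290874978786757 0.14615335133675503
block yaw 0.11205163387361783 0.1262859001062051
tongs [0.3797 0.2401 0.022 ] [0.5743 0.3202 0.022 ] [0.5879 0.268  0.022 ] 0.053959615146506504 0.20856509297436748 0.2620300546107977
```

Run:
```python
from h import *
for n,u,v,z in [('scene',260,158,0),('scene',385,152,.0),('scene',392,172,0),('side',420,330,0),('side',437,275,.03),('side',590,335,0),('side',437,180,.2),('scene',335,150,.03),('scene',336,130,.1)]: print(n,u,v,onz(n,u,v,z))
s=readout.observe();p=s['position'];Rm=R.from_euler('xyz',s['tool_rot']).as_matrix()
print(Rm.T@(np.array([.555,-.10,.23])-p)*10)
```

```text
scene 260 158 [0.6901 0.2651 0.    ]
scene 385 152 [ 0.8179 -0.0143  0.    ]
scene 392 172 [ 0.7682 -0.049   0.    ]
side 420 330 [ 0.7606 -0.0572  0.    ]
side 437 275 [0.7429 0.1123 0.03  ]
side 590 335 [1.0687 0.0838 0.    ]
side 437 180 [0.6832 0.2516 0.2   ]
scene 335 150 [0.7585 0.0951 0.03  ]
scene 336 130 [0.7643 0.0958 0.1   ]
[ 4.7959 -3.2807  0.0112]
```

Emit:
{"api": "drive_tool", "payload": {"targets": [{"dx": 0.3, "dy": -0.205, "fingers": 0}, {"dx": 0.3, "dy": -0.205}, {"dx": 0.3, "dy": -0.205}, {"dx": 0.3, "dy": -0.205}, {"dx": 0.3, "dy": -0.205}, {"dx": 0.3, "dy": -0.205}, {"dx": 0.3, "dy": -0.205}, {"dx": 0.3, "dy": -0.205}, {"dx": 0.3, "dy": -0.205}, {"dx": 0.3, "dy": -0.205}, {"dx": 0.3, "dy": -0.205}, {"dx": 0.3, "dy": -0.205}, {"dx": 0.3, "dy": -0.205}, {"dx": 0.3, "dy": -0.205}, {"dx": 0.3, "dy": -0.205}, {"dx": 0.3, "dy": -0.205}, {"dx": 0}, {"dx": 0}], "squeeze": 40}}

```text
invalid input
```

Run:
```python
from h import *
import json
s=readout.observe();print(s['position'],s['tool_rot'],s['qpos'],s['clock'])
im=grab_frame('wrist');cv2.imwrite('pics/w1.png',im)
for n,p in (('slv',[.587,-.093,.0845]),('c1',[.6228,-.0428,.01]),('c2',[.637,-.1548,.01]),('c3',[.4775,-.0592,.01])): print(n,proj('wrist',p,s))
json.dump({k:list(map(float,s[k])) for k in('position','tool_rot')},open('w1.json','w'))
```

```text
[ 0.2293 -0.5812  0.2309] [-3.1408  0.0001  0.3758] [ 1.1248  0.5219 -0.0363  1.5998  0.0212  1.0211 -0.1128] 0.15
slv (np.float64(46.32997355373766), np.float64(-178.0584546463724))
c1 (np.float64(63.04280111552208), np.float64(-166.68928918377793))
c2 (np.float64(125.97549333503142), np.float64(-180.90228554812893))
c3 (np.float64(21.66317543090082), np.float64(-87.32549995273388))
```

View pics/w1.png

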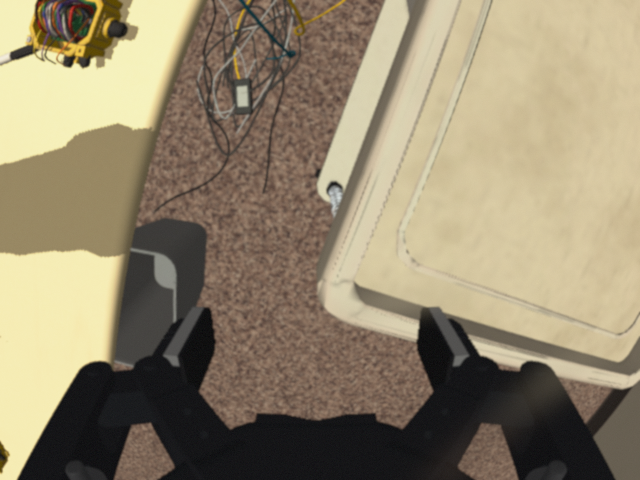

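Emit:
{"api": "drive_tool", "payload": {"targets": [{"dx": 0.3, "dy": -0.205, "dz": 0, "yaw": 0, "fingers": 0}, {"dx": 0.3, "dy": -0.205, "dz": 0, "yaw": 0, "fingers": 0}, {"dx": 0.3, "dy": -0.205, "dz": 0, "yaw": 0, "fingers": 0}, {"dx": 0.3, "dy": -0.205, "dz": 0, "yaw": 0, "fingers": 0}, {"dx": 0.3, "dy": -0.205, "dz": 0, "yaw": 0, "fingers": 0}, {"dx": 0.3, "dy": -0.205, "dz": 0, "yaw": 0, "fingers": 0}, {"dx": 0.3, "dy": -0.205, "dz": 0, "yaw": 0, "fingers": 0}, {"dx": 0.3, "dy": -0.205, "dz": 0, "yaw": 0, "fingers": 0}, {"dx": 0.3, "dy": -0.205, "dz": 0, "yaw": 0, "fingers": 0}, {"dx": 0.3, "dy": -0.205, "dz": 0, "yaw": 0, "fingers": 0}, {"dx": 0.3, "dy": -0.205, "dz": 0, "yaw": 0, "fingers": 0}, {"dx": 0.3, "dy": -0.205, "dz": 0, "yaw": 0, "fingers": 0}, {"dx": 0.3, "dy": -0.205, "dz": 0, "yaw": 0, "fingers": 0}, {"dx": 0.3, "dy": -0.205, "dz": 0, "yaw": 0, "fingers": 0}, {"dx": 0.3, "dy": -0.205, "dz": 0, "yaw": 0, "fingers": 0}, {"dx": 0.3, "dy": -0.205, "dz": 0, "yaw": 0, "fingers": 0}, {"dx": 0, "dy": 0, "dz": 0, "yaw": 0, "fingers": 0}, {"dx": 0, "dy": 0, "dz": 0, "yaw": 0, "fingers": 0}], "squeeze": 40}}

```text
clock: 2.0
position: [0.5556, -0.0994, 0.231]
tool_rot: [-3.141, 0.0, 0.377]
force: [-0.3, -1.0, -0.7]
grip_width: 0.0851
finger_force: 0.0
```

Run:
```python
from h import *
import json
s=readout.observe();print(s['position'],s['tool_rot'],s['qpos'],s['clock'])
im=grab_frame('wrist');cv2.imwrite('pics/w2.png',im)
for n,p in (('slv',[.587,-.093,.0845]),('c1',[.6228,-.0428,.01]),('c2',[.637,-.1548,.01]),('c3',[.4775,-.0592,.01])): print(n,proj('wrist',p,s))
json.dump({k:list(map(float,s[k])) for k in('position','tool_rot')},open('w2.json','w'))
```

```text
[ 0.5556 -0.0994  0.231 ] [-3.1413  0.0005  0.3773] [ 0.2181  0.4309 -0.1985  1.7557  0.1002  0.9653 -1.2134] 2.0
slv (np.float64(324.8396860129601), np.float64(185.23192146091765))
c1 (np.float64(288.46329849579126), np.float64(120.0285375053472))
c2 (np.float64(399.8795466275013), np.float64(149.86467718784706))
c3 (np.float64(254.83760085334507), np.float64(257.4584638874407))
```

View pics/w2.png

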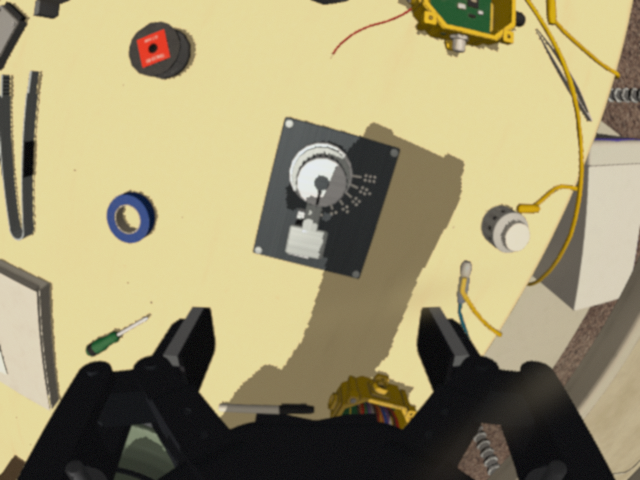

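Run:
```python
from h import *
import json
s=json.load(open('w2.json'))
sl=onz('wrist',321,182,.0845,s)
C=[onz('wrist',u,v,.01,s) for u,v in((287,117),(400,149),(252.5,251),(359,278))]
C=np.array(C);print(sl,C)
print(np.linalg.norm(C[0]-C[1]),np.linalg.norm(C[0]-C[2]))
ax=((C[0]-C[2])+(C[1]-C[3]));y=np.arctan2(ax[1],ax[0]);print('yaw',y)
ce=C.mean(0); ex=np.array([np.cos(y),np.sin(y),0]);ey=np.array([-ex[1],ex[0],0])
o=ce-ex*(-.0295)-ey*(-.012);print('origin from plate',o)
k=onz('wrist',306,240,.0467,s);d=k-sl;print('keeper',k,np.linalg.norm(d[:2]),'theta',np.arctan2(d[1],d[0])-(y-np.pi)-2*np.pi*0)
# tape, spool, jar
for n,u,v,z in(('tape',131,217,.018),('spool',155,48,.034),('jar',512,235,.05)):print(n,onz('wrist',u,v,z,s))
```

```text
[ 0.5883 -0.0892  0.0845] [[ 0.6251 -0.0404  0.01  ]
 [ 0.6378 -0.1546  0.01  ]
 [ 0.4835 -0.0546  0.01  ]
 [ 0.4963 -0.171   0.01  ]]
0.11487297945053566 0.14230038796982003
yaw 0.1076874107280679
origin from plate [ 0.5887 -0.09    0.01  ]
keeper [ 0.5272 -0.0991  0.0467] 0.061865727429446335 theta 0.05324322778305701
tape [0.4727 0.0838 0.018 ]
spool [0.649  0.1034 0.034 ]
jar [ 0.6092 -0.2891  0.05  ]
```

Emit:
{"api": "drive_tool", "payload": {"targets": [{"dx": 0.172, "dy": 0.015, "dz": 0, "yaw": 0, "fingers": 0}, {"dx": 0.172, "dy": 0.014, "dz": 0.1, "yaw": 0, "fingers": 0}, {"dx": 0, "dy": 0, "dz": 0.3, "yaw": 0, "fingers": 0}, {"dx": 0, "dy": 0, "dz": 0.3, "yaw": 0, "fingers": 0}, {"dx": 0, "dy": 0, "dz": 0.3, "yaw": 0, "fingers": 0}, {"dx": 0, "dy": 0, "dz": 0.3, "yaw": 0, "fingers": 0}, {"dx": 0, "dy": 0, "dz": 0.25, "yaw": 0, "fingers": 0}, {"dx": 0, "dy": 0, "dz": 0.18, "yaw": 0, "fingers": 0}, {"dx": 0, "dy": 0, "dz": 0.1, "yaw": 0, "fingers": 0}, {"dx": 0, "dy": 0, "dz": 0, "yaw": 0, "fingers": 0.3}, {"dx": 0, "dy": 0, "dz": 0, "yaw": 0, "fingers": 0.3}, {"dx": 0, "dy": 0, "dz": 0, "yaw": 0, "fingers": 0.3}], "squeeze": 40}}

```text
clock: 3.25
position: [0.5891, -0.0905, 0.0494]
tool_rot: [3.141, -0.001, 0.375]
force: [0.7, -0.7, 0.1]
grip_width: 0.0598
finger_force: 0.0
```

Emit:
{"api": "drive_tool", "payload": {"targets": [{"dx": 0, "dy": 0, "dz": 0, "yaw": 0, "fingers": 0.7}, {"dx": 0, "dy": 0, "dz": 0, "yaw": 0, "fingers": 0.7}, {"dx": 0, "dy": 0, "dz": 0, "yaw": 0, "fingers": 0.7}, {"dx": 0, "dy": 0, "dz": 0, "yaw": 0, "fingers": 0.7}, {"dx": 0, "dy": 0, "dz": 0, "yaw": 0, "fingers": 0.7}], "squeeze": 40}}

```text
clock: 3.75
position: [0.5891, -0.0908, 0.0493]
tool_rot: [3.14, -0.001, 0.375]
force: [-0.3, -2.4, 6.7]
grip_width: 0.0394
finger_force: 39.4
```

Run:
```python
from h import *
s=readout.observe();print({k:s[k] for k in('position','tool_rot','force','moment','qpos','finger_force')})
```

```text
{'position': array([ 0.5891, -0.0908,  0.0493]), 'tool_rot': array([ 3.1404, -0.0011,  0.3752]), 'force': array([-0.3262, -2.4016,  6.7275]), 'moment': array([-0.4117,  0.2103,  0.0007]), 'qpos': array([ 0.163 ,  0.7189, -0.1589,  1.7981,  0.1772,  0.6368, -1.2954]), 'finger_force': 39.43240463733673}
```

Emit:
{"api": "drive_tool", "payload": {"targets": [{"dx": 0, "dy": 0, "dz": 0, "yaw": -0.07, "fingers": 0.7}, {"dx": 0, "dy": 0, "dz": 0, "yaw": -0.075, "fingers": 0.7}, {"dx": 0, "dy": 0, "dz": 0, "yaw": -0.075, "fingers": 0.7}, {"dx": 0, "dy": 0, "dz": 0, "yaw": -0.075, "fingers": 0.7}, {"dx": 0, "dy": 0, "dz": 0, "yaw": -0.075, "fingers": 0.7}, {"dx": 0, "dy": 0, "dz": 0, "yaw": -0.075, "fingers": 0.7}, {"dx": 0, "dy": 0, "dz": 0, "yaw": -0.075, "fingers": 0.7}, {"dx": 0, "dy": 0, "dz": 0, "yaw": -0.075, "fingers": 0.7}, {"dx": 0, "dy": 0, "dz": 0, "yaw": -0.075, "fingers": 0.7}, {"dx": 0, "dy": 0, "dz": 0, "yaw": -0.075, "fingers": 0.7}, {"dx": 0, "dy": 0, "dz": 0, "yaw": -0.075, "fingers": 0.7}, {"dx": 0, "dy": 0, "dz": 0, "yaw": -0.071, "fingers": 0.7}, {"dx": 0, "dy": 0, "dz": 0, "yaw": 0, "fingers": 0.7}, {"dx": 0, "dy": 0, "dz": 0, "yaw": 0, "fingers": 0.7}], "squeeze": 40}}

```text
clock: 5.15
position: [0.5872, -0.0898, 0.0492]
tool_rot: [-3.139, -0.0, 1.776]
force: [-16.3, 3.5, 21.6]
grip_width: 0.039
finger_force: 41.3
```

Run:
```python
from h import *
s=readout.observe();print({k:s[k] for k in('clock','position','tool_rot','force','moment','qpos','finger_force')})
```

```text
{'clock': 5.15, 'position': array([ 0.5872, -0.0898,  0.0492]), 'tool_rot': array([-3.1391, -0.0003,  1.7755]), 'force': array([-16.2815,   3.4502,  21.6221]), 'moment': array([ 0.8307,  3.4942, -0.1284]), 'qpos': array([ 0.4064,  0.7659, -0.5196,  1.7865,  0.538 ,  0.7372, -0.1969]), 'finger_force': 41.26954436302185}
```

Emit:
{"api": "drive_tool", "payload": {"targets": [{"dx": 0, "dy": 0, "dz": 0, "yaw": 0, "fingers": 0.2}, {"dx": 0, "dy": 0, "dz": 0, "yaw": 0, "fingers": 0}, {"dx": 0, "dy": 0, "dz": 0, "yaw": 0, "fingers": 0}, {"dx": 0, "dy": 0, "dz": -0.2, "yaw": 0, "fingers": 0}, {"dx": 0, "dy": 0, "dz": -0.4, "yaw": 0, "fingers": 0}, {"dx": 0, "dy": 0, "dz": -0.4, "yaw": 0, "fingers": 0}, {"dx": 0, "dy": 0, "dz": -0.4, "yaw": 0, "fingers": 0}, {"dx": -0.2, "dy": 0, "dz": -0.3, "yaw": 0, "fingers": 0}, {"dx": 0, "dy": 0, "dz": 0, "yaw": 0, "fingers": 0}]}}

```text
clock: 6.05
position: [0.5945, -0.1123, 0.2222]
tool_rot: [3.136, 0.003, 1.772]
force: [-0.6, 0.1, -1.1]
grip_width: 0.0854
finger_force: 0.0
```

Run:
```python
from h import *
import json
s=readout.observe();print(s['position'],s['tool_rot'],s['qpos'],s['clock'])
im=grab_frame('wrist');cv2.imwrite('pics/w3.png',im)
json.dump({k:list(map(float,s[k])) for k in('position','tool_rot')},open('w3.json','w'))
```

```text
[ 0.5945 -0.1123  0.2222] [3.1364 0.0033 1.7725] [ 0.5169  0.5605 -0.6315  1.6469  0.3728  1.051  -0.026 ] 6.05
```

View pics/w3.png

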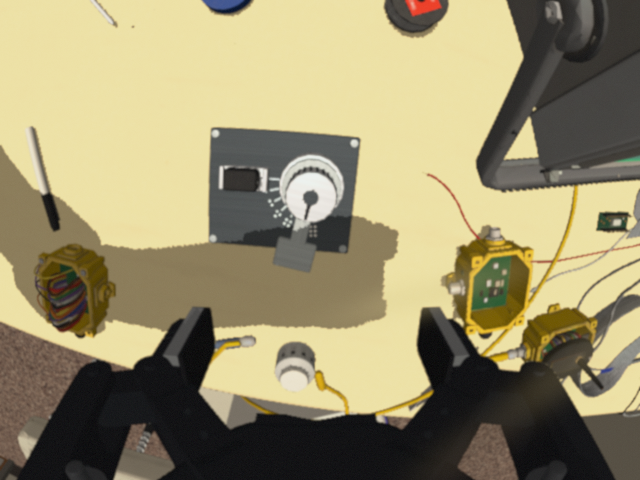

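Run:
```python
from h import *
import json
s=json.load(open('w3.json'));im=cv2.imread('pics/w3.png')
y=.1077
sl=onz('wrist',311,197,.0845,s);k=onz('wrist',295,252,.0467,s);d=k-[.5887,-.09,.0467]
print(sl,k,np.hypot(*d[:2]),np.arctan2(d[1],d[0])-(y-np.pi))
C=np.array([onz('wrist',u,v,.01,s) for u,v in((209,127),(359,137),(208,243),(349,253))]);print(C)
ax=C[1]-C[0]+C[3]-C[2];print('yaw',np.arctan2(ax[1],ax[0]))
g=im[...].max(2);m=((g<38)*255).astype(np.uint8);w=np.zeros_like(m);w[160:200,214:272]=255;m&=w
m=cv2.morphologyEx(m,cv2.MORPH_OPEN,np.ones((3,3)))
c=max(cv2.findContours(m,0,2)[0],key=cv2.contourArea);r=cv2.minAreaRect(c);print(r,cv2.contourArea(c))
P=np.array([onz('wrist',u,v,.039,s) for u,v in cv2.boxPoints(r)]);print(P,P.mean(0),[np.linalg.norm(P[i]-P[i-1]) for i in range(4)])
for i in(0,1):
  e=P[i]-P[i-1];print(np.arctan2(e[1],e[0]))
```

```text
[ 0.5881 -0.0894  0.0845] [ 0.5851 -0.1501  0.0467] 0.06017922817283889 1.4030111155010252
[[ 0.4803 -0.0548  0.01  ]
 [ 0.6237 -0.038   0.01  ]
 [ 0.4952 -0.1722  0.01  ]
 [ 0.6401 -0.154   0.01  ]]
yaw 0.12077939445658133Traceback (most recent call last):
  File "<stdin>", line 11, in <module>
ValueError: max() iterable argument is empty
```

Run:
```python
from h import *
import json
s=json.load(open('w3.json'));im=cv2.imread('pics/w3.png')
g=im.max(2);print(g[180,215:275:2],g[160:204:2,242],g[250,225])
m=((g<55)*255).astype(np.uint8);w=np.zeros_like(m);w[164:198,218:266]=255;m&=w
m=cv2.morphologyEx(m,cv2.MORPH_OPEN,np.ones((3,3)))
c=max(cv2.findContours(m,0,2)[0],key=cv2.contourArea);r=cv2.minAreaRect(c);print(r,cv2.contourArea(c))
P=np.array([onz('wrist',u,v,.039,s) for u,v in cv2.boxPoints(r)]);print(P,P.mean(0),[np.linalg.norm(P[i]-P[i-1]) for i in range(4)])
for i in(0,1):
  e=P[i]-P[i-1];print(np.arctan2(e[1],e[0]))
```

```text
[ 83  88 185 226 116  51  54  55  57  56  54  55  54  55  55  56  54  54
  53  54  40  43  75 187 230 224 118  99 135 152] [ 84  85  90 125  82  36  50  53  53  55  54  53  54  54  53  49  76  85
  87  84  85  88] 141
((244.0430145263672, 174.3165740966797), (35.50682830810547, 20.312610626220703), 33.17851257324219) 194.0
[[ 0.5083 -0.0919  0.039 ]
 [ 0.516  -0.075   0.039 ]
 [ 0.5453 -0.0875  0.039 ]
 [ 0.538  -0.1046  0.039 ]] [ 0.5269 -0.0897  0.039 ] [np.float64(0.03230316352342374), np.float64(0.01856326230509423), np.float64(0.03188796847673487), np.float64(0.018580469557858567)]
2.7377767865955596
1.143469527866079
```

Run:
```python
from h import *
import json
s=json.load(open('w3.json'));im=cv2.imread('pics/w3.png')
g=im.max(2)
m=((g<66)*255).astype(np.uint8);w=np.zeros_like(m);w[160:202,216:270]=255;m&=w
m=cv2.morphologyEx(m,cv2.MORPH_OPEN,np.ones((3,3)))
c=max(cv2.findContours(m,0,2)[0],key=cv2.contourArea);r=cv2.minAreaRect(c);print(r,cv2.contourArea(c))
P=np.array([onz('wrist',u,v,.036,s) for u,v in cv2.boxPoints(r)]);print(P,P.mean(0),[np.linalg.norm(P[i]-P[i-1]) for i in range(4)])
for i in(0,1):
  e=P[i]-P[i-1];print(np.arctan2(e[1],e[0]))
# tongs gap & plan: tool delta from here to above tongs
T=np.array([.3797+.015*.966,.2401+.015*.259]);t=.262
print('tongs origin',T,'grip',T+.09*np.array([np.cos(t),np.sin(t)]))
```

```text
((241.0, 179.5), (23.0, 34.0), 90.0) 713.0
[[ 0.5073 -0.0877  0.036 ]
 [ 0.5381 -0.0823  0.036 ]
 [ 0.5416 -0.1031  0.036 ]
 [ 0.5104 -0.1088  0.036 ]] [ 0.5244 -0.0955  0.036 ] [np.float64(0.021268466438525015), np.float64(0.03128293262142483), np.float64(0.021016556770743645), np.float64(0.03170565333722315)]
1.7187703916432697
0.1738921729691184
tongs origin [0.3942 0.244 ] grip [0.4811 0.2673]
```

Emit:
{"api": "drive_tool", "payload": {"targets": [{"dx": 0.3, "dy": -0.0475, "dz": 0, "yaw": 0, "fingers": 0}, {"dx": 0.4, "dy": -0.0475, "dz": 0, "yaw": 0, "fingers": 0}, {"dx": 0.4, "dy": -0.0475, "dz": 0, "yaw": 0, "fingers": 0}, {"dx": 0.4, "dy": -0.0475, "dz": 0, "yaw": 0, "fingers": 0}, {"dx": 0.4, "dy": -0.0475, "dz": 0, "yaw": 0, "fingers": 0}, {"dx": 0.4, "dy": -0.0475, "dz": 0, "yaw": 0, "fingers": 0}, {"dx": 0.4, "dy": -0.0475, "dz": 0, "yaw": 0, "fingers": 0}, {"dx": 0.4, "dy": -0.0475, "dz": 0, "yaw": 0, "fingers": 0}, {"dx": 0.4, "dy": -0.0475, "dz": 0, "yaw": 0, "fingers": 0}, {"dx": 0.39, "dy": -0.0475, "dz": 0, "yaw": 0, "fingers": 0}, {"dx": 0, "dy": 0, "dz": 0, "yaw": 0.09, "fingers": 0}, {"dx": 0, "dy": 0, "dz": 0, "yaw": 0.09, "fingers": 0}, {"dx": 0, "dy": 0, "dz": 0, "yaw": 0.09, "fingers": 0}, {"dx": 0, "dy": 0, "dz": 0, "yaw": 0.09, "fingers": 0}, {"dx": 0, "dy": 0, "dz": 0, "yaw": 0.09, "fingers": 0}, {"dx": 0, "dy": 0, "dz": 0, "yaw": 0.09, "fingers": 0}, {"dx": 0, "dy": 0, "dz": 0, "yaw": 0.09, "fingers": 0}, {"dx": 0, "dy": 0, "dz": 0, "yaw": 0.09, "fingers": 0}, {"dx": 0, "dy": 0, "dz": 0, "yaw": 0.09, "fingers": 0}, {"dx": 0, "dy": 0, "dz": 0, "yaw": 0.09, "fingers": 0}]}}

```text
clock: 8.1
position: [0.4664, 0.2614, 0.2171]
tool_rot: [3.141, 0.002, 0.356]
force: [-0.1, 0.4, 0.1]
grip_width: 0.0852
finger_force: 0.0
```

Emit:
{"api": "drive_tool", "payload": {"targets": [{"dx": 0, "dy": 0, "dz": 0, "yaw": 0.06, "fingers": 0}, {"dx": 0, "dy": 0, "dz": 0, "yaw": 0, "fingers": 0}, {"dx": 0, "dy": 0, "dz": 0, "yaw": 0, "fingers": 0}]}}

```text
clock: 8.4
position: [0.4666, 0.2616, 0.2176]
tool_rot: [3.141, 0.001, 0.271]
force: [0.3, 0.2, -0.3]
grip_width: 0.0854
finger_force: 0.0
```

Run:
```python
from h import *
import json
s=readout.observe();print(s['position'],s['tool_rot'],s['qpos'],s['clock'])
im=grab_frame('wrist');cv2.imwrite('pics/w4.png',im)
json.dump({k:list(map(float,s[k])) for k in('position','tool_rot')},open('w4.json','w'))
```

```text
[0.4666 0.2616 0.2176] [3.1413 0.001  0.2709] [-0.3446  0.4145 -0.3661  1.8379  0.1817  0.9229 -2.0925] 8.4
```

View pics/w4.png

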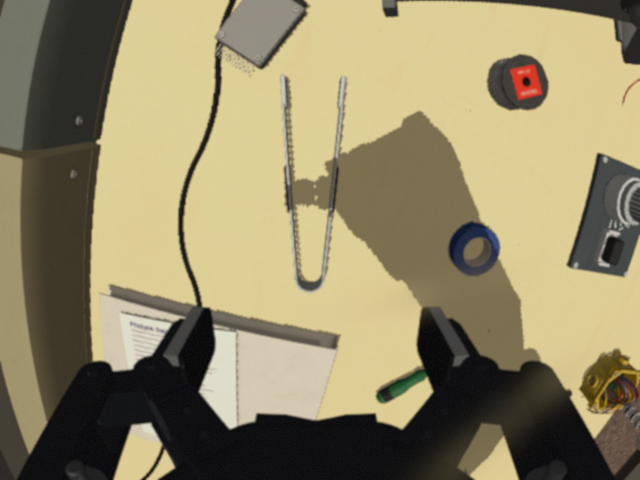

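Run:
```python
from h import *
import json
s=json.load(open('w4.json'));p=np.array(s['position']);Rm=R.from_euler('xyz',s['tool_rot']).as_matrix()
im=cv2.imread('pics/w4.png')
for z in(.022,):
  l,r,b=[onz('wrist',u,v,z,s) for u,v in((284,77),(343,77),(310,290))]
  pl,pr=[onz('wrist',u,v,z,s) for u,v in((289.5,188),(333.5,188))]
  j=(l+r)/2;d=j-b;L=np.linalg.norm(d);t=np.arctan2(d[1],d[0]);e=d/L
  print(l,r,b,'w',np.linalg.norm(l-r),'L',L,'yaw',t)
  g1=b+e*.105; g2=j-e*.107; pm=(pl+pr)/2
  print('grip',g1,g2,pm,np.linalg.norm(pl-pr))
  for g in(g1,g2): print('tool delta',Rm.T@(g-p))
# mask check of jaw tips
g=cv2.cvtColor(im,cv2.COLOR_BGR2HSV)
a=im[90,270:300].astype(int).sum(1);b=im[90,330:360].astype(int).sum(1);print(a,b)
```

```text
[0.5767 0.3231 0.022 ] [0.5906 0.2724 0.022 ] [0.3842 0.2465 0.022 ] w 0.052488644314465524 L 0.20591141257301301 yaw 0.2513305699634549
grip [0.4859 0.2727 0.022 ] [0.48   0.2711 0.022 ] [0.4847 0.2724 0.022 ] 0.04062552782151648
tool delta [ 0.0217 -0.0056  0.1956]
tool delta [ 0.0156 -0.0057  0.1956]
[580 578 580 578 576 577 580 577 577 565 537 534 576 586 529 402 279 268
 306 371 475 551 579 578 576 573 577 575 575 577] [578 576 577 578 579 581 578 562 486 428 498 569 568 505 440 470 544 572
 578 579 580 580 576 576 576 578 576 579 579 577]
```

Emit:
{"api": "drive_tool", "payload": {"targets": [{"dx": 0.09, "dy": -0.025, "dz": 0.1, "yaw": 0.0095, "fingers": 0}, {"dx": 0.09, "dy": -0.025, "dz": 0.2, "yaw": 0, "fingers": 0}, {"dx": 0, "dy": 0, "dz": 0.3, "yaw": 0, "fingers": 0}, {"dx": 0, "dy": 0, "dz": 0.3, "yaw": 0, "fingers": 0}, {"dx": 0, "dy": 0, "dz": 0.3, "yaw": 0, "fingers": 0}, {"dx": 0, "dy": 0, "dz": 0.3, "yaw": 0, "fingers": 0}, {"dx": 0, "dy": 0, "dz": 0.3, "yaw": 0, "fingers": 0}, {"dx": 0, "dy": 0, "dz": 0.2, "yaw": 0, "fingers": 0}, {"dx": 0, "dy": 0, "dz": 0.1, "yaw": 0, "fingers": 0}, {"dx": 0, "dy": 0, "dz": 0.05, "yaw": 0, "fingers": 0.2}, {"dx": 0, "dy": 0, "dz": 0, "yaw": 0, "fingers": 0.3}, {"dx": 0, "dy": 0, "dz": 0, "yaw": 0, "fingers": 0.35}, {"dx": 0, "dy": 0, "dz": 0, "yaw": 0, "fingers": 0.4}, {"dx": 0, "dy": 0, "dz": 0, "yaw": 0, "fingers": 0.4}], "squeeze": 20}}

```text
clock: 9.85
position: [0.4836, 0.2711, 0.004]
tool_rot: [-3.141, -0.001, 0.252]
force: [0.2, -0.6, -0.1]
grip_width: 0.0514
finger_force: 0.0
```

Emit:
{"api": "drive_tool", "payload": {"targets": [{"dx": 0, "dy": 0, "dz": 0.025, "yaw": 0, "fingers": 0.43}, {"dx": 0, "dy": 0, "dz": 0, "yaw": 0, "fingers": 0.46}, {"dx": 0, "dy": 0, "dz": 0, "yaw": 0, "fingers": 0.48}, {"dx": 0, "dy": 0, "dz": 0, "yaw": 0, "fingers": 0.48}, {"dx": 0, "dy": 0, "dz": 0, "yaw": 0, "fingers": 0.48}]}}

```text
clock: 10.35
position: [0.4838, 0.2713, 0.0015]
tool_rot: [-3.141, -0.001, 0.252]
force: [-0.0, -0.7, 8.9]
grip_width: 0.0444
finger_force: 7.9
```

Emit:
{"api": "drive_tool", "payload": {"targets": [{"dx": 0, "dy": 0, "dz": -0.05, "yaw": 0, "fingers": 0.48}, {"dx": 0, "dy": 0, "dz": -0.1, "yaw": 0, "fingers": 0.48}, {"dx": 0, "dy": 0, "dz": -0.2, "yaw": 0, "fingers": 0.48}, {"dx": 0, "dy": 0, "dz": -0.25, "yaw": 0, "fingers": 0.48}, {"dx": 0, "dy": 0, "dz": -0.25, "yaw": 0, "fingers": 0.48}, {"dx": 0, "dy": 0, "dz": -0.25, "yaw": 0, "fingers": 0.48}, {"dx": 0, "dy": 0, "dz": -0.15, "yaw": 0, "fingers": 0.48}, {"dx": 0, "dy": 0, "dz": -0.05, "yaw": 0, "fingers": 0.48}, {"dx": 0, "dy": 0, "dz": 0, "yaw": 0, "fingers": 0.48}, {"dx": 0, "dy": 0, "dz": 0, "yaw": 0, "fingers": 0.48}]}}

```text
clock: 11.35
position: [0.4829, 0.2707, 0.1302]
tool_rot: [3.141, 0.001, 0.252]
force: [0.5, -0.1, -1.0]
grip_width: 0.0446
finger_force: 5.8
```

Run:
```python
from h import *
import json
s=readout.observe();print(s['position'],s['tool_rot'],s['qpos'],s['clock'])
im=grab_frame('wrist');cv2.imwrite('pics/w5.png',im)
json.dump({k:list(map(float,s[k])) for k in('position','tool_rot')},open('w5.json','w'))
```

```text
[0.4829 0.2707 0.1302] [3.1413 0.0009 0.2524] [-0.3784  0.5573 -0.3297  1.8663  0.2512  0.7593 -2.1635] 11.35
```

View pics/w5.png

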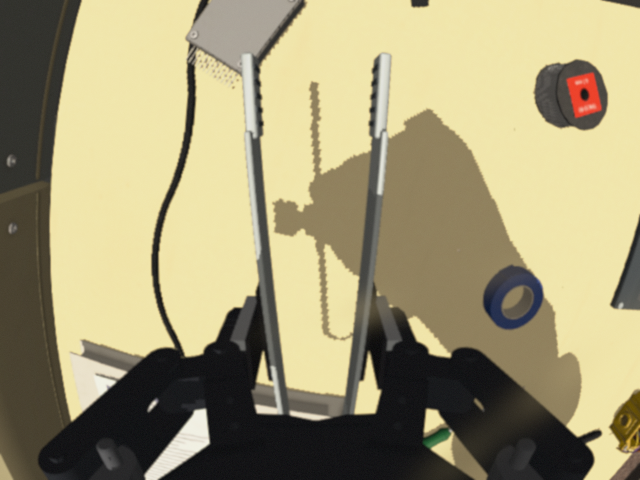

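Run:
```python
from h import *
import json
s=json.load(open('w5.json'));p=np.array(s['position']);Rm=R.from_euler('xyz',s['tool_rot']).as_matrix()
im=cv2.imread('pics/w5.png')
for y in(58,75,100,125): print(y,im[y,235:275].sum(1).tolist()[::2],im[y,360:400].sum(1).tolist()[::2])
z=.1302-.0015+.022
q=[Rm.T@(onz('wrist',u,v,z,s)-p) for u,v in((241,54),(391,54),(245,137),(387,137))]
print(np.array(q)*1e3)
print('w',np.linalg.norm(q[0]-q[1]),'len',np.linalg.norm(q[0]-q[2]))
```

```text
58 [489, 492, 482, 531, 623, 650, 667, 658, 495, 262, 217, 220, 153, 145, 242, 406, 622, 643, 640, 641] [641, 641, 641, 641, 642, 642, 640, 548, 327, 289, 504, 657, 670, 649, 613, 532, 612, 640, 644, 643]
75 [530, 549, 537, 408, 582, 658, 668, 672, 585, 363, 213, 212, 473, 641, 640, 639, 641, 640, 641, 642] [645, 646, 643, 642, 642, 644, 536, 267, 250, 377, 596, 671, 657, 630, 564, 574, 641, 642, 641, 645]
100 [640, 641, 641, 643, 587, 628, 673, 674, 654, 533, 283, 202, 229, 493, 635, 644, 642, 642, 640, 637] [642, 642, 643, 644, 640, 536, 274, 242, 331, 559, 672, 658, 625, 568, 523, 640, 642, 643, 641, 642]
125 [640, 643, 643, 642, 641, 588, 652, 675, 661, 638, 513, 315, 142, 147, 428, 635, 644, 640, 642, 638] [642, 645, 644, 635, 481, 187, 147, 281, 529, 664, 655, 615, 568, 528, 638, 641, 639, 639, 642, 643]
[[104.7355 -25.6967 -20.5896]
 [104.6805  23.0144 -20.5763]
 [ 76.7799 -24.7102 -20.5655]
 [ 76.7323  21.9614 -20.5528]]
w 0.048711152081861664 len 0.027972974936825774
```

Emit:
{"api": "drive_tool", "payload": {"targets": [{"dx": -0.06, "dy": 0.147, "dz": 0, "yaw": 0, "fingers": 0.48}, {"dx": -0.119, "dy": 0.295, "dz": 0, "yaw": 0, "fingers": 0.48}, {"dx": -0.119, "dy": 0.295, "dz": 0, "yaw": 0, "fingers": 0.48}, {"dx": -0.119, "dy": 0.295, "dz": 0, "yaw": 0, "fingers": 0.48}, {"dx": -0.119, "dy": 0.295, "dz": 0, "yaw": 0, "fingers": 0.48}, {"dx": -0.119, "dy": 0.295, "dz": 0, "yaw": 0, "fingers": 0.48}, {"dx": -0.119, "dy": 0.295, "dz": 0, "yaw": 0, "fingers": 0.48}, {"dx": -0.119, "dy": 0.295, "dz": 0, "yaw": 0, "fingers": 0.48}, {"dx": -0.119, "dy": 0.295, "dz": 0, "yaw": 0, "fingers": 0.48}, {"dx": -0.119, "dy": 0.295, "dz": 0, "yaw": 0, "fingers": 0.48}, {"dx": -0.119, "dy": 0.295, "dz": 0, "yaw": 0, "fingers": 0.48}, {"dx": -0.119, "dy": 0.295, "dz": 0, "yaw": 0, "fingers": 0.48}, {"dx": -0.06, "dy": 0.147, "dz": 0, "yaw": 0, "fingers": 0.48}, {"dx": -0.06, "dy": 0.147, "dz": 0, "yaw": 0, "fingers": 0.48}, {"dx": 0, "dy": 0, "dz": 0, "yaw": 0.044, "fingers": 0.48}, {"dx": 0, "dy": 0, "dz": 0, "yaw": 0.044, "fingers": 0.48}, {"dx": 0, "dy": 0, "dz": 0.2, "yaw": 0, "fingers": 0.48}, {"dx": 0, "dy": 0, "dz": 0.2, "yaw": 0, "fingers": 0.48}, {"dx": 0, "dy": 0, "dz": 0, "yaw": 0, "fingers": 0.48}, {"dx": 0, "dy": 0, "dz": 0, "yaw": 0, "fingers": 0.48}]}}

```text
clock: 13.4
position: [0.4305, -0.1233, 0.0908]
tool_rot: [-3.141, 0.001, 0.114]
force: [-0.0, -0.2, -0.3]
grip_width: 0.0445
finger_force: 5.8
```

Run:
```python
from h import *
import json
s=readout.observe();print(s['position'],s['tool_rot'],s['qpos'],s['clock'],s['grip_width'])
json.dump({k:list(map(float,s[k])) for k in('position','tool_rot')},open('w6.json','w'))
I={n:grab_frame(n) for n in('wrist','side','scene')}
for n in I: cv2.imwrite(f'pics/{n}6.png',I[n])
def crop(n,p,hw,hh,f):
    u,v=map(int,proj(n,p,s)); u0,v0=max(u-hw,0),max(v-hh,0); print(n,'crop',u0,v0,f)
    return cv2.resize(I[n][v0:v0+2*hh,u0:u0+2*hw],None,fx=f,fy=f,interpolation=2)
M=np.zeros((600,800,3),np.uint8)
a=I['wrist'][0:300,190:450];a=cv2.resize(a,None,fx=1.5,fy=1.5);M[:450,:390]=a
b=crop('side',[.5,-.1,.08],50,37,4);M[:b.shape[0],400:400+b.shape[1]]=b
c=crop('scene',[.5,-.1,.06],50,37,4);M[300:300+c.shape[0],400:400+c.shape[1]]=c
cv2.imwrite('pics/m6.png',M)
```

```text
[ 0.4305 -0.1233  0.0908] [-3.1411  0.0014  0.1141] [ 0.3432  0.4887 -0.2503  2.1576  0.2353  0.5217 -1.5406] 13.4 0.044462013445542875
side crop 247 238 4
scene crop 327 224 4
```

View pics/m6.png

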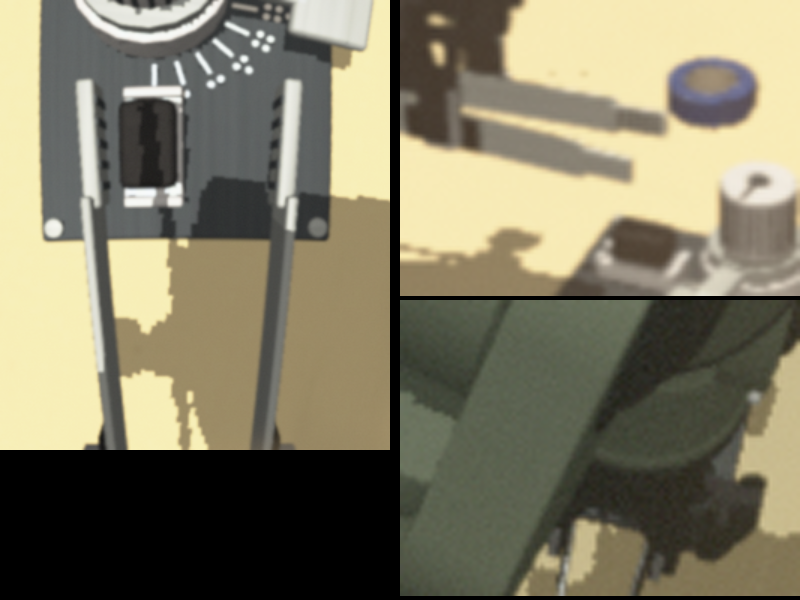

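Run:
```python
from h import *
import json
s=json.load(open('w6.json'));p=np.array(s['position']);Rm=R.from_euler('xyz',s['tool_rot']).as_matrix()
W=lambda x,y,z:p+Rm@np.array([x,y,z])
for dz in(0,.005,.01):
  print('sag',dz)
  for nm,y in(('near',.0245),('far',-.0265)):
    print(nm,proj('side',W(.1067,y,-.017+dz)),proj('side',W(.1067,y,-.002+dz)))
print('sleeve top side',proj('side',[.5885,-.0895,.0845]), 'seen',247+(759-400)/4,238+183/4)
print('sleeve wrist')
# core by wrist
P=np.array([onz('wrist',190+x/1.5,y/1.5,.039,s) for x,y in((122,98),(177,98),(122,186),(177,186))]);print(P,P.mean(0),np.linalg.norm(P[0]-P[1]),np.linalg.norm(P[0]-P[2]))
ax=P[0]-P[2]+P[1]-P[3];print('core yaw',np.arctan2(ax[1],ax[0]))
for dz in(0,.005,.01):
  q=np.array([Rm.T@(onz('wrist',190+x/1.5,y/1.5,p[2]+.017-dz,s)-p) for x,y in((78,82),(301,82),(83,205),(297,205))])*1e3
  print(dz,q[:,:2].tolist(),q[1,1]-q[0,1],q[0,0]-q[2,0])
```

```text
sag 0
near (np.float64(305.0184687965936), np.float64(276.9892491988487)) (np.float64(305.1539815364407), np.float64(283.29393178885056))
far (np.float64(314.5627922730325), np.float64(264.2999848157049)) (np.float64(314.6259412652696), np.float64(270.4438664951188))
sag 0.005
near (np.float64(305.0638608848992), np.float64(279.1011001524008)) (np.float64(305.19871332487526), np.float64(285.375062522986))
far (np.float64(314.5839409007548), np.float64(266.3575737304995)) (np.float64(314.6467943881012), np.float64(272.4727051952356))
sag 0.01
near (np.float64(305.1090312580229), np.float64(281.2026358850423)) (np.float64(305.2432282124869), np.float64(287.44610202257655))
far (np.float64(314.6049903327438), np.float64(268.40551170983827)) (np.float64(314.66755038458234), np.float64(274.4920942939449))
sleeve top side (np.float64(337.3838053378443), np.float64(281.5658708849693)) seen 336.75 283.75
sleeve wrist
[[ 0.5382 -0.0864  0.039 ]
 [ 0.54   -0.1051  0.039 ]
 [ 0.5074 -0.0896  0.039 ]
 [ 0.5092 -0.1085  0.039 ]] [ 0.5237 -0.0974  0.039 ] 0.018804426305037245 0.031055437739592913
core yaw 0.10881148851541707
0 [[104.91975418073713, -26.194744274490038], [104.87127249483092, 23.427512887367], [76.5425039174172, -25.408805802764324], [76.51080684739453, 22.807273351881356]] 49.622257161857036 28.377250263319922
0.005 [[105.86446378563369, -27.179439656009254], [105.81405253919701, 24.41777252369492], [76.35780514781277, -26.362221004436194], [76.32484654131284, 23.772847589903463]] 51.59721217970417 29.50665863782092
0.01 [[106.80917339053026, -28.164135037528474], [106.75683258356312, 25.408032160022838], [76.1731063782082, -27.31563620610807], [76.13888623523114, 24.738421827925563]] 53.57216719755131 30.63606701232206
```

Emit:
{"api": "drive_tool", "payload": {"targets": [{"dx": 0.02, "dy": -0.07, "dz": 0, "yaw": 0, "fingers": 0.48}, {"dx": 0.02, "dy": -0.073, "dz": 0.1, "yaw": 0, "fingers": 0.48}, {"dx": 0, "dy": 0, "dz": 0.2, "yaw": 0, "fingers": 0.48}, {"dx": 0, "dy": 0, "dz": 0, "yaw": 0, "fingers": 0.48}, {"dx": 0, "dy": 0, "dz": 0, "yaw": 0, "fingers": 0.48}]}}

```text
clock: 14.05
position: [0.4332, -0.108, 0.0606]
tool_rot: [-3.141, 0.001, 0.115]
force: [0.4, -0.6, -1.3]
grip_width: 0.0448
finger_force: 5.8
```

Run:
```python
from h import *
import json
s=readout.observe();p=s['position'];print(p,s['tool_rot'],s['clock'])
Rm=R.from_euler('xyz',s['tool_rot']).as_matrix()
im=grab_frame('wrist');cv2.imwrite('pics/w7.png',im)
g=im.max(2)
print(proj('wrist',[.524,-.0968,.039],s))
for y in(75,90,105): print(y,' '.join(f'{x}:{v}' for x,v in zip(range(236,400,3),g[y,236:400:3])))
print('col',' '.join(f'{x}:{v}' for x,v in zip(range(30,170,3),g[30:170:3,316])))
```

```text
[ 0.4332 -0.108   0.0606] [-3.1412  0.0011  0.1149] 14.05
(np.float64(317.9530261537684), np.float64(98.3487495374647))
75 236:103 239:104 242:190 245:232 248:236 251:207 254:92 257:75 260:98 263:105 266:105 269:104 272:107 275:102 278:100 281:101 284:55 287:53 290:54 293:47 296:48 299:61 302:64 305:61 308:61 311:62 314:61 317:57 320:62 323:62 326:62 329:62 332:61 335:55 338:69 341:173 344:99 347:101 350:95 353:97 356:99 359:100 362:97 365:98 368:101 371:97 374:90 377:104 380:219 383:235 386:225 389:169 392:98 395:98 398:98
90 236:103 239:105 242:143 245:230 248:237 251:227 254:122 257:75 260:90 263:106 266:105 269:106 272:107 275:102 278:101 281:85 284:51 287:49 290:51 293:80 296:46 299:59 302:62 305:61 308:62 311:62 314:62 317:60 320:61 323:61 326:59 329:59 332:62 335:54 338:48 341:93 344:83 347:99 350:96 353:98 356:101 359:100 362:96 365:97 368:99 371:86 374:89 377:134 380:232 383:232 386:219 389:140 392:98 395:98 398:98
105 236:103 239:105 242:105 245:222 248:237 251:232 254:161 257:76 260:79 263:107 266:106 269:104 272:108 275:104 278:100 281:102 284:66 287:49 290:51 293:50 296:43 299:58 302:63 305:64 308:60 311:64 314:62 317:62 320:61 323:64 326:64 329:62 332:63 335:56 338:46 341:92 344:59 347:97 350:95 353:98 356:99 359:99 362:96 365:95 368:96 371:81 374:82 377:181 380:237 383:227 386:201 389:103 392:97 395:99 398:94
col 30:96 33:91 36:103 39:134 42:152 45:152 48:154 51:149 54:144 57:242 60:248 63:165 66:44 69:57 72:59 75:62 78:61 81:60 84:61 87:63 90:60 93:63 96:60 99:63 102:64 105:65 108:62 111:65 114:61 117:63 120:61 123:59 126:62 129:63 132:50 135:62 138:147 141:135 144:144 147:135 150:56 153:50 156:49 159:49 162:52 165:52 168:52
```

Emit:
{"api": "drive_tool", "payload": {"targets": [{"dx": 0, "dy": 0, "dz": 0.1, "yaw": 0, "fingers": 0.48}, {"dx": 0, "dy": 0, "dz": 0.1, "yaw": 0, "fingers": 0.48}, {"dx": 0, "dy": 0, "dz": 0.1, "yaw": 0, "fingers": 0.48}, {"dx": 0, "dy": 0, "dz": 0.05, "yaw": 0, "fingers": 0.48}, {"dx": 0, "dy": 0, "dz": 0, "yaw": 0, "fingers": 0.48}, {"dx": 0, "dy": 0, "dz": 0, "yaw": 0, "fingers": 0.48}]}}

```text
clock: 14.7
position: [0.4334, -0.1085, 0.0257]
tool_rot: [-3.141, 0.0, 0.114]
force: [0.1, 0.3, -0.3]
grip_width: 0.0446
finger_force: 5.8
```

Emit:
{"api": "drive_tool", "payload": {"targets": [{"dx": 0, "dy": 0, "dz": 0, "yaw": 0, "fingers": 0.5}, {"dx": 0, "dy": 0, "dz": 0, "yaw": 0, "fingers": 0.52}, {"dx": 0, "dy": 0, "dz": 0, "yaw": 0, "fingers": 0.54}, {"dx": 0, "dy": 0, "dz": 0, "yaw": 0, "fingers": 0.56}, {"dx": 0, "dy": 0, "dz": 0, "yaw": 0, "fingers": 0.58}, {"dx": 0, "dy": 0, "dz": 0, "yaw": 0, "fingers": 0.6}, {"dx": 0, "dy": 0, "dz": 0, "yaw": 0, "fingers": 0.62}, {"dx": 0, "dy": 0, "dz": 0, "yaw": 0, "fingers": 0.62}, {"dx": 0, "dy": 0, "dz": 0, "yaw": 0, "fingers": 0.62}], "squeeze": 25}}

```text
clock: 15.6
position: [0.4335, -0.1085, 0.0258]
tool_rot: [-3.142, -0.0, 0.114]
force: [-0.7, -0.3, -1.6]
grip_width: 0.0329
finger_force: 19.0
```

Emit:
{"api": "drive_tool", "payload": {"targets": [{"dx": 0, "dy": 0, "dz": 0, "yaw": 0, "fingers": 0.68}, {"dx": 0, "dy": 0, "dz": 0, "yaw": 0, "fingers": 0.7}, {"dx": 0, "dy": 0, "dz": 0, "yaw": 0, "fingers": 0.7}, {"dx": 0, "dy": 0, "dz": -0.05, "yaw": 0, "fingers": 0.7}, {"dx": 0, "dy": 0, "dz": -0.08, "yaw": 0, "fingers": 0.7}, {"dx": 0, "dy": 0, "dz": -0.1, "yaw": 0, "fingers": 0.7}, {"dx": 0, "dy": 0, "dz": -0.1, "yaw": 0, "fingers": 0.7}, {"dx": 0, "dy": 0, "dz": -0.1, "yaw": 0, "fingers": 0.7}, {"dx": 0, "dy": 0, "dz": -0.1, "yaw": 0, "fingers": 0.7}, {"dx": 0, "dy": 0, "dz": -0.1, "yaw": 0, "fingers": 0.7}, {"dx": 0, "dy": 0, "dz": -0.1, "yaw": 0, "fingers": 0.7}, {"dx": 0, "dy": 0, "dz": -0.07, "yaw": 0, "fingers": 0.7}, {"dx": 0, "dy": 0, "dz": -0.03, "yaw": 0, "fingers": 0.7}, {"dx": 0, "dy": 0, "dz": 0, "yaw": 0, "fingers": 0.7}, {"dx": 0, "dy": 0, "dz": 0, "yaw": 0, "fingers": 0.7}, {"dx": 0, "dy": 0, "dz": 0, "yaw": 0, "fingers": 0.7}, {"dx": 0, "dy": 0, "dz": 0, "yaw": 0, "fingers": 0.7}], "squeeze": 30}}

```text
clock: 17.3
position: [0.4333, -0.1085, 0.1085]
tool_rot: [-3.141, 0.001, 0.114]
force: [-0.2, -0.4, -2.3]
grip_width: 0.0328
finger_force: 31.8
```

Run:
```python
from h import *
s=readout.observe();print(s['position'],s['clock'],s['grip_width'],s['finger_force'],s['qd'])
I={n:grab_frame(n) for n in('wrist','side')}
M=np.zeros((480,800,3),np.uint8);M[:450,:390]=cv2.resize(I['wrist'][0:300,190:450],None,fx=1.5,fy=1.5)
b=cv2.resize(I['side'][220:340,265:365],None,fx=4,fy=4,interpolation=2);M[:480,400:800]=b
cv2.imwrite('pics/m8.png',M)
```

```text
[ 0.4333 -0.1085  0.1085] 17.3 0.0328176764115478 31.778002381324768 [ 0.0008 -0.0013 -0.0022 -0.0006  0.001   0.0004  0.0027]
```

View pics/m8.png

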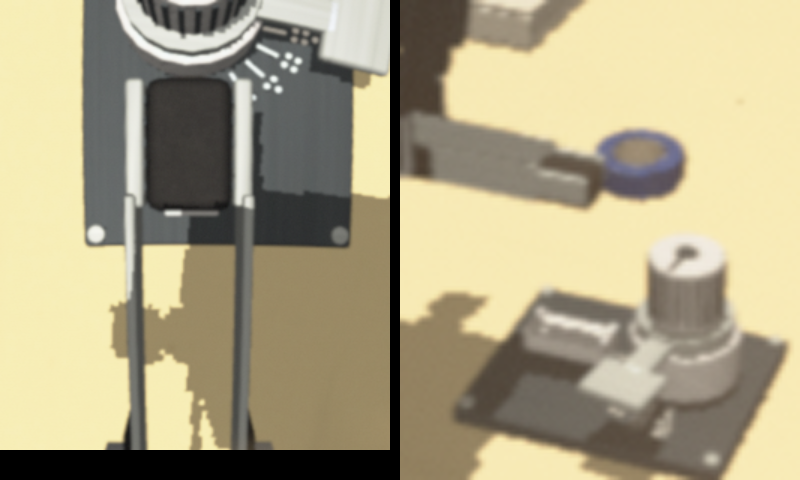

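The core (montage 188,143 left, 575,175 right) is clamped between the jaws, well above the empty pedestal (570,330). The keeper still points to mark 5. Handing in.

```bash
python3 -c "
from workcell import workorder
print(workorder.job_done())"
```

```text
the job is handed in; nothing more can be done
None
```

The job is handed in, though no verdict came back: the sleeve measures 1.40 rad (mark 5), the core is clamped in the squeezed tongs about 8 cm above its pedestal and still, and the tape, jar and spool were never approached.

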